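Tip the code reader to its mark

TASK

On the packing bench, tip the code reader down onto the parcel's label: with closed fingertips press down the yellow corner pad of its spring-backed tilt plate until the blue pointer stands level with the inner end of the red mark on the white scale (and not clearly past it), hold it there for one second while it reads, then let go so that the plate springs back up. Nothing is to be gripped or lifted; do not shove the mount or disturb the red mark or the other things on the bench.

Things in the scene. Friction and masses are not known exactly. Their poses are not given: they have to be found in the camera images.
- mount: Grey reader mount, a loose 2.6 kg stand on rubber feet: base plate 140 (its x) x 300 (its y, -190 to +110) x 18 mm high, with two hinge cheeks 98 mm high at x = +-57 mm. Origin: on the table below the middle of the hinge; z up; +x roughly away from the robot (turned 0.1 to 0.65 rad).
- hinge (a point): Middle of the hinge pin, 90 mm above the table, along the mount's x. On it the level aluminium tilt plate, 100 x 170 x 8 mm (y = -80 to +90 mm), with the yellow pad at its +y side, nearer the robot. A white reader head (56 x 62 mm, x = -20 to 36, y = -65 to -3) stands on the plate, its top 140 mm above the table.
- scale (a point): Centre of the face of the white upright scale board, 75 mm wide (y) and 140 mm high, its top 158 mm above the table, at the mount's -y end. It faces the mount's +x, away from the robot.
- corner_pad: Yellow round pad, 32 mm in diameter and 10 mm high, on the near +y corner of the tilt plate. Origin: the centre of its top face, 104 mm above the table at rest, 72 mm from the hinge line in y and at x = -30 mm of the mount; z out of its top. It tips with the plate (by 0.3 rad it has sunk about 22 mm). It takes about 5 N to start and about 12 N at 0.3 rad.
- tilt_plate (a joint): Tilt of the spring-backed plate in rad: 0 level (at rest), growing as the pad is pressed down and the pointer rises; stop at 0.45. It springs back to 0 when let go.
- pointer_tip (a point): Tip of the blue pointer, a 6 mm high bar fixed to the tilt plate on the -y side, 138 mm from the hinge line; it rises in front of the scale board as the pad is pressed. Axes of the plate.
- mark_arm (a joint): Where the red mark is set, in rad about the same hinge line: the pointer stands level with the mark when joint tilt_plate has this same value (set between 0.17 and 0.33). Stiff; not to be moved.
- mark (a point): Inner end of the red mark (a bar 9 mm high and 44 mm long on the scale board's face, with a small tab over the board's outer edge), 142 mm from the hinge line, in line with the pointer's tip when level with it. Its z axis points the way the pointer travels.
- parcel: Bystander: cardboard parcel 150 x 130 x 45 mm with a white label on top, in front of the reader (+y of the mount). Origin: centre of its underside.
- tape_measure: Bystander: red and black tape measure, 65 x 36 x 60 mm, beyond the mount. Origin: centre of its underside.
- pen: Bystander: white and blue marker pen, 130 x 15 x 15 mm, lying along its x between robot and mount. Origin: under its body.
- calculator: Bystander: grey pocket calculator, 130 x 75 x 17 mm, on the right. Origin: centre of its underside.
- tape_roll: Bystander: roll of brown packing tape lying flat, 104 mm across, 50 mm high, on the right. Origin: centre of its underside.
- jar: Bystander: clear jar with red lid, 68 mm across, 90 mm high, on the right. Origin: centre of its underside.
- stapler: Bystander: blue stapler 140 x 32 x 33 mm, on the left. Origin: centre of its underside.

How it is judged (in metres and radians):
On the way, in this order (a step that is already met when the one before it is completed fails the run):
1. the fingers press the yellow pad with the blue pointer level with the red mark (within 5 mm), for 0.8 s (z of pointer_tip in the frame of mark between -0.005 and 0.005 m and contact force between the fingers and corner_pad above 0.5 N), for 0.8 s.
2. let go: the plate is back level and the fingers are off the mount (value of joint tilt_plate below 0.03 rad and contact force between the fingers and mount below 0.1 N), for 0.2 s.
At the end, for the whole second after the job is handed in: The plate is back level (tilt under 0.03 rad) and still, after the hold at the mark; the mount stands flat within 12 mm of where it was, the red mark within 15 mm, and every other listed thing within 20 mm (value of joint tilt_plate below 0.03 rad and velocity of joint tilt_plate below 0.05 rad/s and distance of mount from where it was at the start of the episode below 0.012 m and linear speed of mount below 0.02 m/s and angle between mount's own z axis and vertical below 0.03 rad and distance of mark from where it was at the start of the episode below 0.015 m and distance of each of parcel, tape_measure, pen, calculator, tape_roll, jar, stapler from where it was at the start of the episode below 0.02 m); the robot touches nothing.
It fails at once if the pointer goes more than 9 mm past the red mark (z of pointer_tip in the frame of mark above 0.009 m).
It fails at once if the mount is shoved more than 12 mm (distance of mount from where it was at the start of the episode above 0.012 m).
It fails at once if the mount is lifted or tipped (height (world z) of mount above 0.008 m or angle between mount's own z axis and vertical above 0.06 rad).
It fails at once if the red mark is displaced by more than 15 mm (distance of mark from where it was at the start of the episode above 0.015 m).
It fails at once if another thing on the bench is moved or lifted by more than 20 mm (distance of any of parcel, tape_measure, pen, calculator, tape_roll, jar, stapler from where it was at the start of the episode above 0.02 m).
It also fails if it takes over 35 s, if anything falls off the work surface, if the arm or the gripper's body presses on something with over 40 N, if the wrist force passes 120 N, or if a joint passes its speed limit or range.

ROBOT

A 7-joint arm with a two-finger parallel gripper is mounted at the origin on the work surface. World frame = base frame: x ahead of the robot, y to its left, z up, the work surface at z = 0. Lengths are in mm, angles in rad, forces in N, time in s.
With the tool pointing down it reaches from about 400 to 875 mm from the base axis. Payload 4.4 kg.
Tool frame: the origin (TCP) lies where the fingers leave the gripper's body, on its centre line; the fingertips stand 73 mm ahead of it and the grasp point (between the pads) lies 54 mm ahead of it; z points along the fingers, y is the line along which they close (so a half turn about z gives the same grasp; the last joint's range is limited). The gripper opens to 85 mm and grips with 20 to 120 N. Pads are 22 mm wide; open, the fingers measure 114 mm over their backs; the gripper's body (76 mm by 85 mm) begins 54 mm behind the grasp point. The pads swing forward as they close: fully open they stand 13 mm farther back than shut.
Start: joints at [1.264, 0.628, 0.038, 1.517, -0.027, 0.996, -0.02], TCP at [155.036, -631.253, 303.913] pointing down, gripper open.
Joint ranges: [-3.06, 3.06], [-0.37, 2.12], [-1.25, 1.32], [0.18, 2.47], [-1.1, 4.24], [0.23, 1.98], [-2.94, 2.94]. Speed limits (rad/s): [2.57, 2.57, 3.14, 3.14, 3.14, 3.14, 3.14].

INTERFACE

Orientations are given as [roll, pitch, yaw] about the fixed x, y, z axes, in that order (R = Rz(yaw) Ry(pitch) Rx(roll)).
In Python, from cell import ctrl gives the robot as it stands.
- The arm moves only by the tool send_rows, never from a script. Its argument "rows" is a list that holds one entry, the list of rows, each a list of 6 numbers: the shift along the tool's x, y, z in cm, then the turn, a rotation vector about the tool's x, y, z in rad. In form: [[[tx, ty, tz, wx, wy, wz], ...]]. A call has 1 to 10 rows; each row is the pose to reach, as a shift and turn from the pose commanded when the call began, along the tool's axes at that moment; what a row does not reach only later rows make up. A row lasts 1/10 s, in which the tool goes at most 50 mm and 8.59 degrees, less where a joint would pass 70% of its speed; a pose out of reach is approached as far as the arm can. A call with a gripper value outside its range is refused whole. "grip" is the closure in counts, from 0 (fully open) to 255 (shut), set as the call begins (left out, the last holds). The fingers move at their own pace and stop on an object; the grip force is fixed at half the most. Time passes only in rows, so rows that repeat a pose let the fingers close. It gives the time, the measured TCP pose, the force, the opening and the grip force at its end, in the units of the state.
- ctrl.read_state(): the state, without advancing time (a new reading comes with each control period).
- ctrl.get_image(name): name is "side" or "top"; returns a dict with "pixels" (384x512x3 uint8, red, green, blue), "fx", "fy", "cx", "cy" (pixels), "extrinsics" (4x4, takes a point from camera to world coordinates). Camera axes: x right, y up, looking along -z (the intrinsics and any distortion apply to the point x, -y, -z); pixel columns grow to the right and rows downward; lengths in mm; the calibration is good to about 2 mm. A picture is of the moment at which its call begins. There is no depth.
- ctrl.finish_job(): hands the job in; it is judged then, once.
The state is a dict: "clock": time; "qpos": joint angles; "qd": joint speeds; "tau": joint torques, N m; "eef_pos": TCP position; "tool_rot": TCP orientation; "force": force on the tool from outside, world axes, zero at the start; "torque": the same for the moment, N m; "width": finger opening in mm; "gripper_force": force on a finger pad.
Only numpy, scipy, OpenCV 4.12 (cv2) and the standard library are available. Lean on these libraries where they do the work, as an engineer would, in place of code of your own. Each camera call takes 0.05 s, during which the arm holds its last target. There are 200 camera calls.

## Working session

There is one attempt and no reset: what is moved stays moved. The work goes in short steps, Python scripts to look and compute and a tool call to move; the robot and the scene stay as the last step left them, time stands still between calls to the robot, and variables do not carry over. Pictures are saved under pics/ and viewed, at most 10 in all, crops included, and the job is handed in when it is done.

Besides the shell and the picture viewer there is one more tool, called as name(argument=value, ...), one argument or row to a line, values as JSON. send_rows: Moves the arm, as the interface text tells. Its arguments: {"type":"object","properties":{"rows":{"type":"array","items":{"type":"array","items":{"type":"array","items":{"type":"number"}}}},"grip":{"type":"number"}},"required":["rows"]}

```bash
ls; mkdir -p pics; python3 - <<'E'
from cell import ctrl
import cv2,numpy as np
np.set_printoptions(suppress=True,precision=4)
s=ctrl.read_state();print(s)
for n in("side","top"):
    d=ctrl.get_image(n);cv2.imwrite(f"pics/{n}0.png",d["pixels"][:,:,::-1])
    print(n,{k:v for k,v in d.items() if k!="pixels"})
E
```

```text
pics
{'clock': 0.0, 'qpos': array([ 1.2642,  0.6293,  0.0384,  1.5184, -0.027 ,  0.9963, -0.02  ]), 'qd': array([-0.001 ,  0.0015,  0.0009,  0.0005,  0.0004,  0.0002, -0.0006]), 'tau': array([  0.0002, -56.3399,   1.2264, -19.3442,   0.0111,   0.0108,
        -0.    ]), 'eef_pos': array([ 154.9335, -630.736 ,  302.982 ]), 'tool_rot': array([-3.1397,  0.    ,  0.2408]), 'force': array([-0.2176,  0.4154,  0.5704]), 'torque': array([-0.0163, -0.0058, -0.0049]), 'gripper_force': 0.0, 'width': 85.56507566402357}
side {'fx': 348.6694941979172, 'fy': 348.6694941979172, 'cx': 250.46772600214794, 'cy': 191.3376659201275, 'extrinsics': array([[ -0.8904,   0.2469,  -0.3823, 133.073 ],
       [ -0.4546,  -0.5225,   0.7214, 818.3829],
       [ -0.0216,   0.8161,   0.5775, 762.5972],
       [  0.    ,   0.    ,   0.    ,   1.    ]])}
top {'fx': 356.6700057182096, 'fy': 356.6700057182096, 'cx': 246.8244026558948, 'cy': 186.35265397107486, 'extrinsics': array([[  -0.0035,    0.9906,   -0.1365,  451.727 ],
       [  -0.9999,   -0.0053,   -0.0127,    1.8388],
       [  -0.0133,    0.1364,    0.9906, 1070.7462],
       [   0.    ,    0.    ,    0.    ,    1.    ]])}
```

View pics/side0.png

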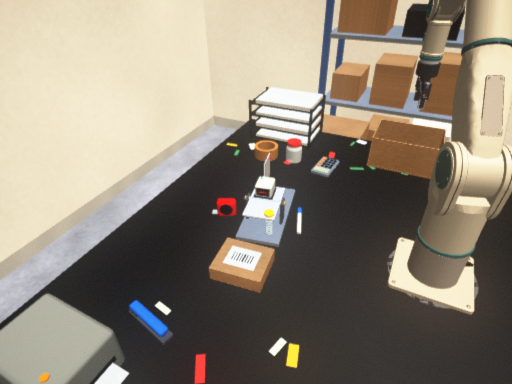

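View pics/top0.png

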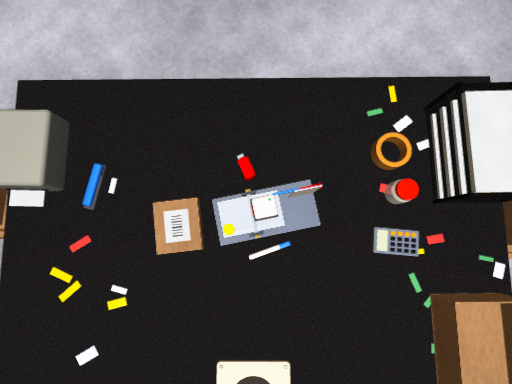

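```bash
cat > h.py <<'E'
import cv2,numpy as np
np.set_printoptions(suppress=True,precision=4)
def proj(d,P):
    E=d["extrinsics"];p=(np.atleast_2d(P)-E[:3,3])@E[:3,:3]
    return np.c_[d["cx"]+d["fx"]*p[:,0]/-p[:,2], d["cy"]+d["fy"]*p[:,1]/p[:,2]]
def ray(d,uv,z):
    E=d["extrinsics"];v=E[:3,:3]@np.array([(uv[0]-d["cx"])/d["fx"],-(uv[1]-d["cy"])/d["fy"],-1])
    return E[:3,3]+v*(z-E[2,3])/v[2]
def crop(d,u0,v0,w,h,s,fn):
    c=d["pixels"][v0:v0+h,u0:u0+w,::-1];cv2.imwrite(fn,cv2.resize(c,None,fx=s,fy=s,interpolation=cv2.INTER_CUBIC))
def cen(d,kind,box):
    u0,v0,w,h=box;hsv=cv2.cvtColor(d["pixels"],cv2.COLOR_RGB2HSV)[v0:v0+h,u0:u0+w]
    lo,hi={"y":((22,120,120),(35,255,255)),"b":((100,120,80),(125,255,255))}[kind]
    m=cv2.inRange(hsv,lo,hi);ys,xs=np.nonzero(m);return xs.mean()+u0,ys.mean()+v0,len(xs)
E
python3 - <<'E'
from cell import ctrl
from h import *
S=ctrl.get_image("side");T=ctrl.get_image("top")
crop(S,225,140,90,110,5,"pics/s1.png");crop(T,205,170,130,80,6,"pics/t1.png")
ut=cen(T,"y",(215,215,30,25));us=cen(S,"y",(255,200,25,20));print(ut,us)
print(ray(T,ut,103),ray(S,us,103))
E
```

```text
(np.float64(228.36893203883494), np.float64(228.96116504854368), 103) (np.float64(268.75), np.float64(212.63333333333333), 60)
[469.3416  64.4635 103.    ] [469.4703  69.7313 103.    ]
```

View pics/s1.png

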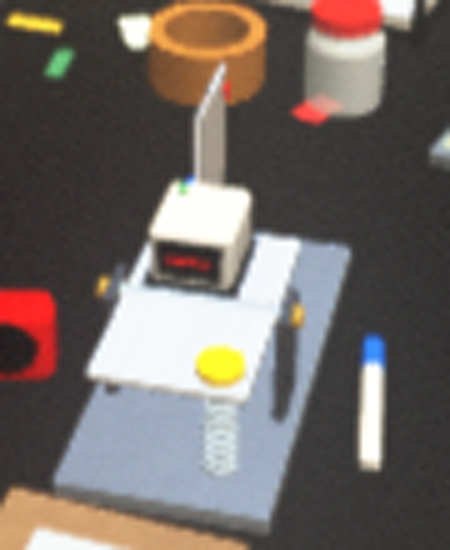

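View pics/t1.png

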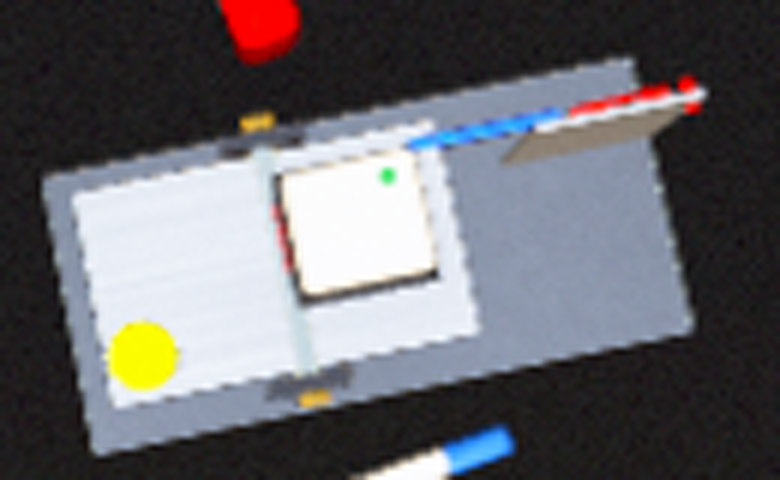

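```bash
cat >> h.py <<'E'
def m2w(q,P):
    c,s=np.cos(q[2]),np.sin(q[2]);R=np.array([[c,-s,0],[s,c,0],[0,0,1]]);return np.atleast_2d(P)@R.T+[q[0],q[1],0]
E
python3 - <<'E'
from cell import ctrl
from h import *
from scipy.optimize import least_squares
S=ctrl.get_image("side");T=ctrl.get_image("top")
PT=np.array([[70,110,18],[-70,110,18],[70,-190,18],[-70,-190,18],[-30,72,104.]])
cT=(np.array([[43,178],[95,455],[632,58],[693,330]])+.5)/6-.5+[205,170]; uT=np.r_[cT,[[228.37,228.96]]]
PS=np.array([[70,110,18],[-70,110,18],[-70,-190,18],[-30,72,104.]])
cS=(np.array([[55,485],[268,527],[350,245]])+.5)/5-.5+[225,140]; uS=np.r_[cS,[[268.75,212.63]]]
f=lambda q:np.r_[(proj(T,m2w(q,PT))-uT).ravel(),(proj(S,m2w(q,PS))-uS+q[3:5]).ravel()]
r=least_squares(f,[500,0,.1,0,0]);print(r.x,r.fun.round(2))
q=r.x;np.save("q.npy",q)
print("pad",m2w(q,[-30,72,104]))
for th in(.17,.25,.33):
  for R in (142,186): print(th,R,(proj(S,m2w(q,[[36,-R*np.cos(th),90+R*np.sin(th)]]))+q[3:5]).round(1),(proj(T,m2w(q,[[36,-R*np.cos(th),90+R*np.sin(th)]]))).round(1))
acc=np.mean([ctrl.get_image("side")["pixels"].astype(float) for _ in range(6)],0);
np.save("side_rest.npy",acc)
c=acc[148:188,255:285,::-1].clip(0,255).astype(np.uint8);cv2.imwrite("pics/s2.png",cv2.resize(c,None,fx=14,fy=14,interpolation=cv2.INTER_NEAREST))
print(ctrl.read_state()["clock"])
E
```

```text
[512.611   -0.3844   0.2     -0.8361   1.1643] [-0.56 -0.23 -0.18  0.41 -0.05 -0.61  0.6   0.29  0.07  0.16 -0.81 -0.11
  0.35 -0.83  0.36  1.02  0.1  -0.07]
pad [[468.9023  64.2186 104.    ]]
0.17 142 [[264.2 171. ]] [[300.4 188.9]]
0.17 186 [[267.  163.1]] [[316.5 185.3]]
0.25 142 [[264.  168.7]] [[300.1 188.6]]
0.25 186 [[266.8 160. ]] [[316.4 184.8]]
0.33 142 [[263.8 166.5]] [[299.4 188.3]]
0.33 186 [[266.6 157.1]] [[315.8 184.3]]
0.6
```

View pics/s2.png

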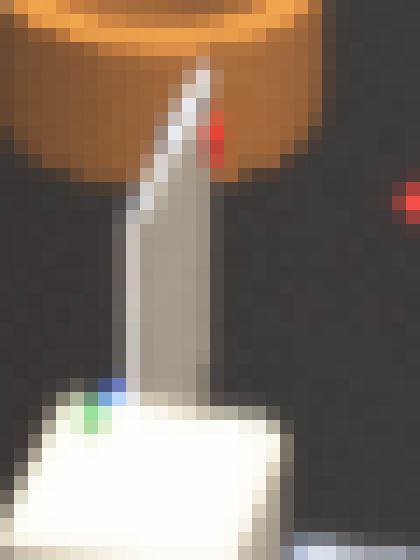

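```bash
python3 - <<'E'
from cell import ctrl
from h import *
S=ctrl.get_image("side");T=ctrl.get_image("top");q=np.load("q.npy")
a=np.load("side_rest.npy")
t=np.mean([ctrl.get_image("top")["pixels"].astype(float) for _ in range(6)],0)
print((a[...,0]-a[...,1])[150:164,266:274].astype(int))
print(a[150:164,266:274,1].astype(int))
w=((t[...,0]-t[...,1])-40).clip(0)[178:195,290:328];print(w.astype(int)[2:14,6:])
print(t[180:195,290:326,1].astype(int))
inv=lambda p:((p[:2]-q[:2])@np.array([[np.cos(q[2]),-np.sin(q[2])],[np.sin(q[2]),np.cos(q[2])]]))
for c in((535,128),(705,93)): print("top board",inv(ray(T,(np.array(c)+.5)/6-.5+[205,170],158)))
for c in((133,205),(203,62)): print("side board",inv(ray(S,(np.array(c)+.5)/14-.5+[255,148]-q[3:5],158)))
print("tip",inv(ray(T,(np.array((563,113))+.5)/6-.5+[205,170],90)))
E
```

```text
[[ 75  75  74  75  77  76  78  74]
 [ 75  76  76  68  63  62  62  59]
 [ 58  59  56  41  55  58  58  58]
 [ 55  54  38  12  47  57  57  57]
 [ 55  46  16   5  48  58  59  56]
 [ 53  30   0  12  66  60  59  57]
 [ 43   8   1  35 113  68  58  57]
 [ 23  -2  10  75 156  73  57  56]
 [ 13   1  13  55 124  66  57  56]
 [  8   6  13  44 110  65  52  49]
 [  4   9  11  18  53  54  30  16]
 [  7  11  10  11  12  13   7   4]
 [  8  10  10  10   5   4   3   3]
 [ 11  10  10  10   4   3   3   3]]
[[161 161 162 159 155 157 150 140]
 [143 143 144 133 116 114 114 112]
 [107 109 118 147 113 109 107 106]
 [101 108 145 211 127 108 108 107]
 [102 122 196 206 123 106 106 108]
 [105 150 233 159 107 105 105 106]
 [116 189 221 153  94 104 106 106]
 [135 234 190 126  70 101 106 105]
 [157 214 164 119  68 101 105 104]
 [207 184 155 125  81 102  99  96]
 [210 165 154 144 100 100  78  64]
 [184 157 154 144  77  64  60  58]
 [169 156 153 143  73  56  56  56]
 [158 154 153 144  72  56  58  57]]
[[  0   0   0   0   0   0   0   0   0   0   0   0   0   0   0   0   0   0
    0   0   0   0   0   0   0   0   0   0   
[... 3170 characters left out ...]
9 128 128 128 128 128
  126 126 126 126 127 122 105  61  26  28  28  24  30  30  27  26  26  26]
 [134 146 119 114 127 127 129 129 128 128 128 128 128 127 128 127 127 128
  128 129 128 130 130  98  47  27  28  24  26  24  26  27  28  24  28  28]
 [144 118 110 124 130 129 128 128 128 128 128 129 128 128 128 128 129 131
  131 136 138 140 143  87  27  26  28  27  28  25  26  26  28  26  27  26]
 [127 112 127 131 129 130 128 129 128 129 130 130 131 131 135 137 142 145
  147 145 144 146 145  90  30  28  28  26  27  25  25  26  25  26  25  26]]
top board [  30.0959 -115.0847]
top board [  30.0216 -189.7873]
side board [  33.2792 -126.4696]
side board [  32.912  -200.8156]
tip [  40.9268 -138.881 ]
```

```bash
python3 - <<'E'
from cell import ctrl
from h import *
from scipy.optimize import brentq
S=ctrl.get_image("side");T=ctrl.get_image("top");q=np.load("q.npy")
obs=(np.array([[133,205],[203,62]])+.5)/14-.5+[255,148]
for x in(27,30,33):
  d=obs-proj(S,m2w(q,[[x,-115,158],[x,-190,158]]));print(x,d.round(2).tolist())
  s=d.mean(0)
  for y in (-190,-192,-195):
    z=brentq(lambda z:(proj(S,m2w(q,[[x,y,z]]))+s)[0,1]-157.4,90,170)
    print(y,z,(proj(S,m2w(q,[[x,y,z]]))+s)[0],np.arctan2(z-90,-y),proj(T,m2w(q,[[x,y,z]])))
print(proj(S,m2w(q,[-30,72,104]))-[268.75,212.63])
# head top corners etc
print("head",proj(S,m2w(q,[[-20,-3,140],[36,-3,140],[-20,-65,140],[36,-65,140]])))
E
```

```text
27 [[-1.84, -0.72], [-1.77, -0.45]]
-190 135.25912800351125 [268.9267 157.4   ] 0.2338479382459526 [[320.7405 187.3825]]
-192 134.14312988343266 [269.047 157.4  ] 0.2259849357413082 [[321.3982 187.286 ]]
-195 132.4691327033151 [269.2265 157.4   ] 0.214441760924915 [[322.382  187.1416]]
30 [[-0.98, -0.62], [-0.95, -0.36]]
-190 135.2729125776891 [268.9545 157.4   ] 0.23391659189947925 [[320.4797 186.2795]]
-192 134.1576432174626 [269.0761 157.4   ] 0.22605672977186644 [[321.1376 186.1843]]
-195 132.48473917712275 [269.2576 157.4   ] 0.21451816857327088 [[322.1215 186.0419]]
33 [[-0.12, -0.51], [-0.13, -0.26]]
-190 135.286674967554 [268.9821 157.4   ] 0.2339851328240337 [[320.2192 185.1774]]
-192 134.17213325401642 [269.1051 157.4   ] 0.2261284061902155 [[320.8772 185.0835]]
-195 132.50032068371002 [269.2887 157.4   ] 0.214594451447026 [[321.8612 184.9431]]
[[ 0.9351 -1.2388]]
head [[272.0837 187.4146]
 [254.8284 185.0206]
 [276.2509 176.9555]
 [259.6744 174.7795]]
```

send_rows(
  rows=[
    [[4,-2,0,0,0,0],[8,-4,0,0,0,0],[12,-6,0,0,0,0],[16,-8,0,0,0,0],[20,-10,0,0,0,0],[25,-12.5,0,0,0,0],[30,-15,0,0,0,0],[35,-17.5,0,0,0,0],[40,-20,0,0,0,0],[45,-23,0,0,0,0]],
  ],
  grip=255,
)

```text
clock: 2.1
eef_pos: [515.7, -321.3, 304.2]
tool_rot: [3.141, -0.001, 0.241]
force: [0.1, -1.3, -0.1]
width: 0.2
gripper_force: 0.0
```

```bash
cat >> h.py <<'E'
from scipy.spatial.transform import Rotation as Ro
def goal(q,th,hover,yaw=None,L=73.,flush=0.235,dy=0.):
    """TCP pose with closed tips at hover (along pad normal) from the pad centre when plate is at tilt th"""
    y,z=72+dy,14.
    P=m2w(q,[-30,y*np.cos(th)+z*np.sin(th),90+z*np.cos(th)-y*np.sin(th)])[0]
    R=Ro.from_euler("z",q[2])*Ro.from_euler("x",np.pi-flush)
    a=R.apply([0,0,1]);return P-a*(L+hover),R
def delta(s,p,R):
    R0=Ro.from_euler("xyz",s["tool_rot"]);return R0.inv().apply(p-s["eef_pos"])/10,(R0.inv()*R).as_rotvec()
E
python3 - <<'E'
from cell import ctrl
from h import *
q=np.load("q.npy");s=ctrl.read_state()
p,R=goal(q,0,40);print(p,R.apply([0,0,1]),R.as_euler("xyz"),delta(s,p,R))
E
```

```text
[463.6741  90.0052 213.8941] [ 0.0463 -0.2282 -0.9725] [2.9066 0.     0.2   ] (array([  4.7456, -41.1879,   8.9971]), array([-0.2342, -0.0054,  0.0403]))
```

send_rows(
  rows=[
    [[0.5,-5,0,0,0,0],[1,-10,0,0,0,0],[1.6,-15,0,0,0,0.02],[2.2,-20,0,-0.05,0,0.04],[2.8,-25,0,-0.1,0,0.04],[3.4,-30,0,-0.15,0,0.04],[4,-35,1,-0.2,0,0.04],[4.5,-39,3,-0.234,-0.005,0.04],[4.7,-41,6,-0.234,-0.005,0.04],[4.7,-41.2,9,-0.234,-0.005,0.04]],
  ],
)

```text
clock: 3.1
eef_pos: [461.7, 93.8, 213.2]
tool_rot: [2.91, -0.002, 0.208]
force: [0.6, -0.5, -0.4]
width: 0.3
gripper_force: 0.0
```

send_rows(
  rows=[
    [[0,0,0,0,0,0],[0,0,0,0,0,0],[0,0,0,0,0,0]],
  ],
)

```text
clock: 3.4
eef_pos: [462.4, 88.0, 215.3]
tool_rot: [2.908, -0.002, 0.199]
force: [0.3, -0.3, -0.7]
width: 0.3
gripper_force: 0.0
```

```bash
python3 - <<'E'
from cell import ctrl
from h import *
q=np.load("q.npy");s=ctrl.read_state();print(s["clock"],s["eef_pos"],s["tool_rot"],s["force"])
p,R=goal(q,0,40);print(delta(s,p,R))
S=ctrl.get_image("side");T=ctrl.get_image("top")
a=cv2.resize(S["pixels"][140:250,215:315],(500,550),interpolation=cv2.INTER_CUBIC)
b=cv2.resize(T["pixels"][160:250,205:305],(500,450),interpolation=cv2.INTER_CUBIC)
v=np.zeros((550,800,3),np.uint8);v[:,:400]=a[:,50:450];v[:360,400:]=cv2.resize(b,(400,360))
cv2.imwrite("pics/h1.png",v[:,:,::-1])
tip=s["eef_pos"]+73*Ro.from_euler("xyz",s["tool_rot"]).apply([0,0,1]);print(tip,proj(S,tip),proj(T,tip))
np.save("top_rest.npy",np.mean([ctrl.get_image("top")["pixels"].astype(float) for _ in range(4)],0))
np.save("side_rest.npy",np.mean([ctrl.get_image("side")["pixels"].astype(float) for _ in range(4)],0))
E
```

```text
3.4 [462.416   88.0083 215.2655] [ 2.9075 -0.002   0.1987] [ 0.2917 -0.289  -0.7041]
(array([ 0.1625, -0.1982,  0.0941]), array([-0.0009, -0.0017, -0.0018]))
[465.8999  71.4384 144.2564] [[269.7375 202.3133]] [[224.6313 230.025 ]]
```

View pics/h1.png

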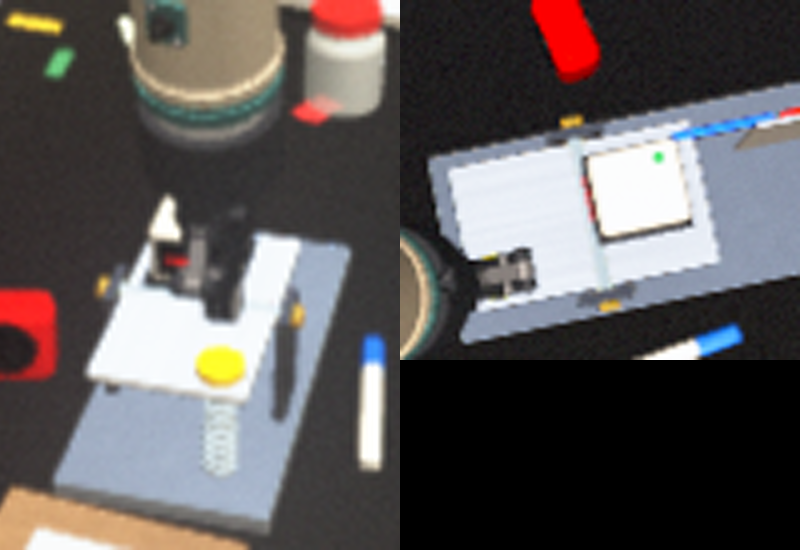

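```bash
python3 - <<'E'
from cell import ctrl
from h import *
s=ctrl.read_state()
S=ctrl.get_image("side");T=ctrl.get_image("top")
R=Ro.from_euler("xyz",s["tool_rot"])
L=[s["eef_pos"]+R.apply([0,0,k]) for k in(-100,0,40,73)]
im=[]
for d,n,(u0,v0,w,h) in((S,"side_rest.npy",(245,165,50,75)),(T,"top_rest.npy",(195,190,75,60))):
    k=8 if w<60 else 5
    k=8
    a=np.load(n)[v0:v0+h,u0:u0+w]; a=(255*(a/255)**.6).astype(np.uint8)
    a=cv2.resize(a,None,fx=k,fy=k,interpolation=cv2.INTER_CUBIC)
    pp=proj(d,L);print(pp)
    for i,(x,y) in enumerate(pp): cv2.circle(a,(int((x-u0+.5)*k),int((y-v0+.5)*k)),4,[(255,0,255),(0,255,0),(0,255,255),(255,0,0)][i],-1)
    im.append(a)
v=np.zeros((600,800,3),np.uint8);v[:600,:400]=im[0];v[:480,400:]=cv2.resize(im[1],(600,480))[:, :400]
cv2.imwrite("pics/h2.png",v[:,:,::-1])
E
```

```text
[[267.1204 159.7493]
 [268.8368 186.0661]
 [269.4518 195.4957]
 [269.9323 202.8624]]
[[199.7759 233.1664]
 [215.1792 231.4423]
 [220.403  230.8576]
 [224.3826 230.4121]]
```

View pics/h2.png

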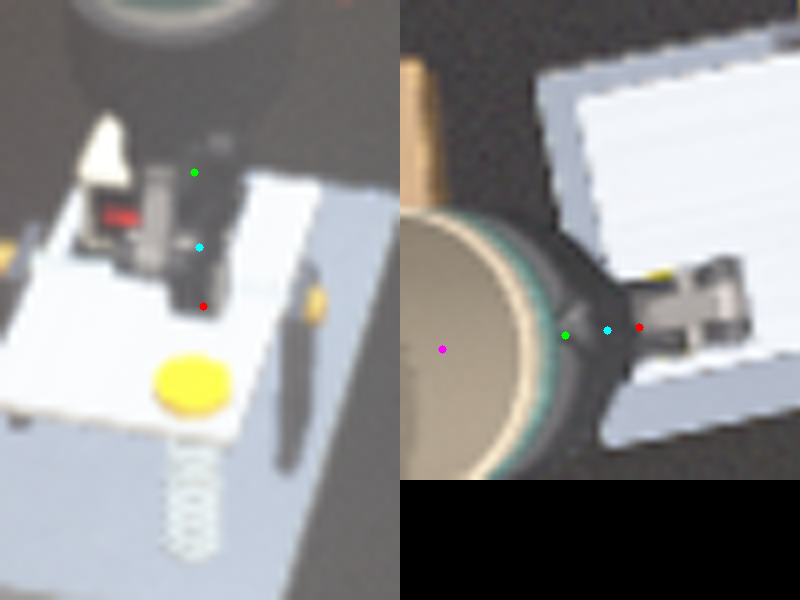

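```bash
python3 - <<'E'
from cell import ctrl
from h import *
q=np.load("q.npy");s=ctrl.read_state()
for th,h in((0,8),(.1,0),(.2,0),(.235,0)): print(th,h,delta(s,*goal(q,th,h))[0])
E
```

```text
0 8 [ 0.2391 -0.0696  3.1866]
0.1 0 [ 0.2395 -0.3381  4.6686]
0.2 0 [ 0.2397 -0.538   5.374 ]
0.235 0 [ 0.2398 -0.5912  5.6251]
```

send_rows(
  rows=[
    [[0.15,-0.2,1,0,0,0],[0.15,-0.2,2,0,0,0],[0.15,-0.2,2.7,0,0,0],[0.15,-0.2,3.2,0,0,0],[0.15,-0.2,3.3,0,0,0],[0.15,-0.2,3.3,0,0,0]],
  ],
)

```text
clock: 4.6
eef_pos: [464.0, 83.4, 181.1]
tool_rot: [2.907, 0.001, 0.2]
force: [0.5, -0.2, -0.5]
width: -0.2
gripper_force: 0.0
```

send_rows(
  rows=[
    [[0,-0.1,0.2,0,0,0],[0,-0.1,0.4,0,0,0],[0,-0.15,0.6,0,0,0],[0,-0.15,0.8,0,0,0],[0,-0.15,0.8,0,0,0]],
  ],
)

```text
clock: 5.1
eef_pos: [464.2, 83.9, 173.2]
tool_rot: [2.908, -0.0, 0.201]
force: [-1.4, 2.3, 4.7]
width: -0.2
gripper_force: 2.5
```

send_rows(
  rows=[
    [[0,-0.05,0.15,0,0,0],[0,-0.1,0.3,0,0,0],[0,-0.1,0.4,0,0,0],[0,-0.1,0.4,0,0,0]],
  ],
)

```text
clock: 5.5
eef_pos: [464.1, 84.3, 169.2]
tool_rot: [2.909, -0.0, 0.202]
force: [-2.2, 3.9, 6.8]
width: 0.2
gripper_force: 3.1
```

```bash
cat >> h.py <<'E'
from scipy.optimize import least_squares
def tilt(ctrl,q,n=4):
    """tilt from motion of the reader head in the top view and plate corner in the side view"""
    T=None;im=[]
    for _ in range(n): T=ctrl.get_image("top");im.append(T["pixels"].astype(float))
    c=np.mean(im,0);r=np.load("top_rest.npy")
    g=lambda a:cv2.cvtColor(a.astype(np.float32),cv2.COLOR_RGB2GRAY)
    head=np.array([[x,y,140] for x in(-20,36) for y in(-65,-3)],float)
    def warp(th):
        P=head.copy();y,z=head[:,1],50.;P[:,1]=y*np.cos(th)+z*np.sin(th);P[:,2]=90+z*np.cos(th)-y*np.sin(th);return proj(T,m2w(q,P))
    u0=warp(0);out=[]
    x0,y0=u0.min(0).astype(int)-3;x1,y1=u0.max(0).astype(int)+4
    best=[]
    ths=np.arange(-.02,.4,.005)
    for th in ths:
        H=cv2.getPerspectiveTransform(u0.astype(np.float32),warp(th).astype(np.float32))
        w=cv2.warpPerspective(g(c),H,(512,384),flags=cv2.INTER_LINEAR|cv2.WARP_INVERSE_MAP)
        m=np.zeros((384,512),np.uint8);cv2.fillConvexPoly(m,np.round(u0+(u0-u0.mean(0))*.12).astype(np.int32),1)
        best.append(np.mean((w-g(r))[m>0]**2))
    i=int(np.argmin(best));b=best
    o=0 if i in(0,len(b)-1) else .5*(b[i-1]-b[i+1])/(b[i-1]-2*b[i]+b[i+1])
    return ths[i]+.005*o,b[i]**.5
E
python3 - <<'E'
from cell import ctrl
from h import *
q=np.load("q.npy");s=ctrl.read_state();print(s["clock"],s["eef_pos"],s["force"]);print(tilt(ctrl,q))
for th in (.05,.1,.235): print(th,delta(s,*goal(q,th,0))[0])
E
```

```text
5.5 [464.1355  84.2583 169.2244] [-2.233   3.8806  6.7699]
(np.float64(0.039369913653936245), np.float32(10.934201))
0.05 [ 0.0686  0.3397 -0.1407]
0.1 [0.0685 0.2141 0.2038]
0.235 [ 0.0681 -0.0377  1.1607]
```

send_rows(
  rows=[
    [[-0.05,-0.1,0.15,0,0,0],[-0.05,-0.15,0.3,0,0,0],[-0.05,-0.2,0.45,0,0,0],[-0.05,-0.25,0.6,0,0,0],[-0.05,-0.25,0.6,0,0,0]],
  ],
)

```text
clock: 6.2
eef_pos: [464.0, 84.7, 163.0]
tool_rot: [2.908, -0.001, 0.201]
force: [-2.0, 3.0, 7.6]
width: -0.1
gripper_force: 3.7
```

```bash
python3 - <<'E'
from cell import ctrl
from h import *
q=np.load("q.npy");s=ctrl.read_state();print(s["clock"],s["eef_pos"],s["force"]);print(tilt(ctrl,q))
for th in (.1,.15,.235): print(th,delta(s,*goal(q,th,0))[0])
S=np.mean([ctrl.get_image("side")["pixels"].astype(float) for _ in range(3)],0)
r=np.load("side_rest.npy");v=np.zeros((600,800,3),np.uint8)
for i,a in enumerate((r,S)): v[:,i*400:i*400+400]=cv2.resize(a[165:240,240:290],(400,600),interpolation=cv2.INTER_CUBIC).clip(0,255)
cv2.imwrite("pics/p1.png",v[:,:,::-1])
E
```

```text
6.2 [463.9548  84.7118 163.0212] [-1.9997  3.0123  7.6147]
(np.float64(0.08494540901025177), np.float32(18.655708))
0.1 [ 0.0779  0.4041 -0.3884]
0.15 [ 0.0775  0.2956 -0.0381]
0.235 [0.0767 0.1517 0.5683]
```

View pics/p1.png

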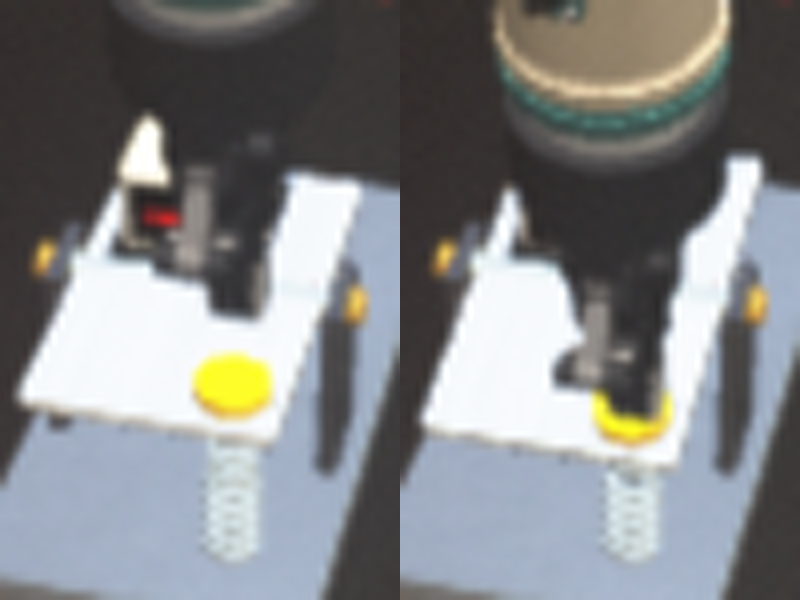

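```bash
cat >> h.py <<'E'
def rot(P,th):
    P=np.atleast_2d(np.array(P,float));y,z=P[:,1],P[:,2]-90
    return np.c_[P[:,0],y*np.cos(th)+z*np.sin(th),90+z*np.cos(th)-y*np.sin(th)]
E
python3 - <<'E'
from cell import ctrl
from h import *
q=np.load("q.npy");S=ctrl.get_image("side");T=ctrl.get_image("top")
P=[[50,90,90],[-50,90,90],[-50,-80,94]]
u0=proj(S,m2w(q,P));print(u0.round(1).tolist())
for th in(.08,.1,.12,.14,.16,.235): print(th,(proj(S,m2w(q,rot(P,th)))-u0).round(2).tolist(),(proj(T,m2w(q,rot([36,-65,140],th)))-proj(T,m2w(q,[36,-65,140]))).round(2))
c=T["pixels"];r=np.load("top_rest.npy")
v=np.zeros((600,800,3),np.uint8)
for i,a in enumerate((r,c.astype(float))): v[i*300:i*300+300]=cv2.resize(a[190:226,228:324],(800,300),interpolation=cv2.INTER_CUBIC).clip(0,255)
cv2.imwrite("pics/p2.png",v[:,:,::-1])
E
```

```text
[[242.8, 214.6], [274.8, 219.7], [285.6, 187.2]]
0.08 [[0.11, 1.77], [-0.02, 1.78], [0.04, -1.47]] [[-1.46  0.1 ]]
0.1 [[0.14, 2.19], [-0.02, 2.21], [0.04, -1.83]] [[-1.85  0.13]]
0.12 [[0.18, 2.6], [-0.02, 2.62], [0.04, -2.17]] [[-2.25  0.17]]
0.14 [[0.22, 3.0], [-0.02, 3.02], [0.05, -2.52]] [[-2.66  0.21]]
0.16 [[0.27, 3.39], [-0.01, 3.42], [0.05, -2.85]] [[-3.08  0.25]]
0.235 [[0.46, 4.77], [0.05, 4.81], [0.03, -4.06]] [[-4.75  0.43]]
```

View pics/p2.png

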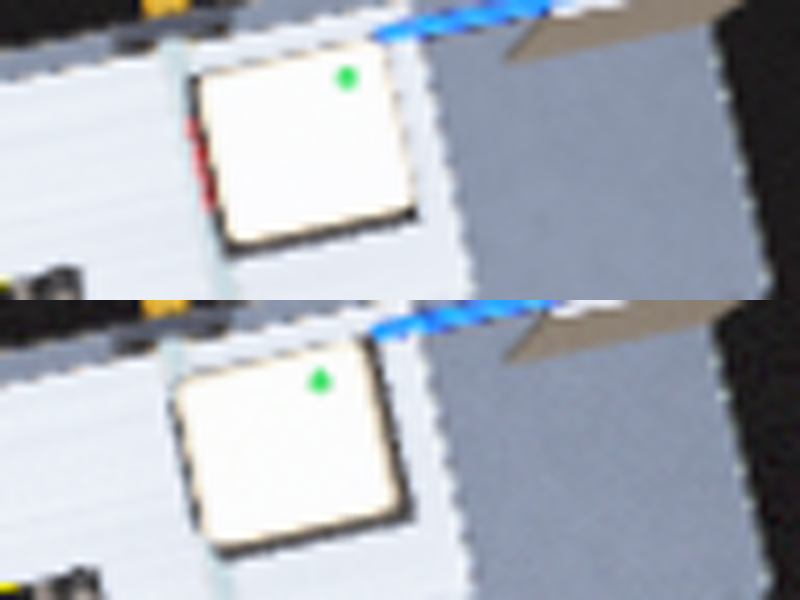

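```bash
cat >> h.py <<'E'
def led(a):
    p=a[185:225,240:280];w=(p[...,1]-np.maximum(p[...,0],p[...,2])-25).clip(0);w=w**1
    ys,xs=np.mgrid[185:225,240:280];return np.array([(w*xs).sum(),(w*ys).sum()])/w.sum()
def edge(a,b,u,v,h=9,wd=4):
    """vertical sub-pixel shift of the patch around (u,v) from a to b"""
    g=lambda x:cv2.cvtColor(x.astype(np.float32),cv2.COLOR_RGB2GRAY)
    t=g(a)[v-h//2:v+h//2+1,u-wd:u+wd+1];big=g(b)[v-h//2-10:v+h//2+11,u-wd:u+wd+1]
    r=cv2.matchTemplate(big,t,cv2.TM_CCOEFF_NORMED)[:,0];i=int(r.argmax())
    o=0 if i in(0,len(r)-1) else .5*(r[i-1]-r[i+1])/(r[i-1]-2*r[i]+r[i+1]);return i+o-10,r[i]
def tilt2(ctrl,q,n=3):
    from scipy.optimize import brentq
    T=ctrl.get_image("top");S=ctrl.get_image("side")
    c=np.mean([ctrl.get_image("top")["pixels"].astype(float) for _ in range(n)],0)
    s=np.mean([ctrl.get_image("side")["pixels"].astype(float) for _ in range(n)],0)
    u0,u1=led(np.load("top_rest.npy")),led(c);out=[]
    for z in(140,142):
        W=ray(T,u0,z);cc,ss=np.cos(q[2]),np.sin(q[2]);d=W[:2]-q[:2];P=[cc*d[0]+ss*d[1],-ss*d[0]+cc*d[1],z]
        out.append(brentq(lambda th:proj(T,m2w(q,rot(P,th)))[0,0]-u1[0],-.1,.5))
    r=np.load("side_rest.npy");k=[]
    for (u,v,y) in((247,216,90),(252,217,90),(256,217,90)):
        dv,sc=edge(r,s,u,v);P=[30,y,90];f=lambda th:(proj(S,m2w(q,rot(P,th)))-proj(S,m2w(q,P)))[0,1]-dv
        k.append((round(dv,2),round(float(sc),2),round(brentq(f,-.2,.5),3)))
    return u0,u1,np.round(out,3),k
E
python3 - <<'E'
from cell import ctrl
from h import *
print(tilt2(ctrl,np.load("q.npy")),ctrl.read_state()["force"])
E
```

```text
(array([269.1934, 198.7947]), array([265.9159, 199.2418]), array([0.168, 0.162]), [(np.float32(3.17), 0.9, 0.148), (np.float32(3.03), 0.96, 0.141), (np.float32(3.11), 0.98, 0.145)]) [-1.5975  3.4705  7.8072]
```

send_rows(
  rows=[
    [[0,-0.05,0.15,0,0,0],[0,-0.1,0.3,0,0,0],[0,-0.1,0.45,0,0,0],[0,-0.1,0.45,0,0,0]],
  ],
)

```text
clock: 7.45
eef_pos: [463.9, 84.7, 158.5]
tool_rot: [2.908, -0.001, 0.201]
force: [-0.5, 2.9, 8.9]
width: -0.0
gripper_force: 4.4
```

```bash
python3 - <<'E'
from cell import ctrl
from h import *
q=np.load("q.npy");print(tilt2(ctrl,q)[2:]);s=ctrl.read_state();print(s["clock"],s["eef_pos"],s["force"])
for th in (.2,.235,.25): print(th,delta(s,*goal(q,th,0))[0])
# tab position relative to board in side view again, if unoccluded
a=np.mean([ctrl.get_image("side")["pixels"].astype(float) for _ in range(4)],0)
print((a[...,0]-a[...,1])[152:163,266:274].astype(int))
E
```

```text
(array([0.221, 0.214]), [(np.float32(4.22), 0.88, 0.204), (np.float32(4.02), 0.96, 0.193), (np.float32(4.1), 0.97, 0.197)])
7.85 [463.9535  84.6853 158.6343] [-1.5761  4.5818  8.0313]
0.2 [ 0.0783  0.3036 -0.1103]
0.235 [0.0779 0.2507 0.1409]
0.25 [0.0777 0.2307 0.2491]
[[15 17 15 16 15 17 17 17]
 [16 15 17 17 16 17 18 16]
 [15 17 16 16 16 17 17 17]
 [16 15 16 16 16 16 17 16]
 [15 17 16 16 17 16 18 17]
 [15 17 16 16 17 17 17 17]
 [15 16 15 16 16 16 17 18]
 [15 16 15 16 16 16 16 17]
 [14 16 16 16 17 15 17 17]
 [15 16 16 15 15 17 17 18]
 [14 16 15 16 16 19 16 17]]
```

send_rows(
  rows=[
    [[0,-0.03,0.1,0,0,0],[0,-0.05,0.2,0,0,0],[0,-0.05,0.2,0,0,0],[0,-0.05,0.2,0,0,0]],
  ],
)

```text
clock: 8.45
eef_pos: [464.0, 84.6, 156.7]
tool_rot: [2.908, -0.001, 0.201]
force: [-1.7, 3.2, 9.7]
width: 0.1
gripper_force: 4.9
```

```bash
python3 - <<'E'
from cell import ctrl
from h import *
q=np.load("q.npy");print(tilt2(ctrl,q)[2:]);s=ctrl.read_state();print(s["clock"],s["eef_pos"],s["force"])
for th in (.235,): print(th,delta(s,*goal(q,th,0))[0])
T=ctrl.get_image("top");u=T["pixels"][185:212,255:330];r=np.load("top_rest.npy")[185:212,255:330]
v=np.vstack([cv2.resize(x.astype(np.uint8),(780,280),interpolation=cv2.INTER_CUBIC) for x in (T["pixels"][175:202,255:330],np.load("top_rest.npy")[175:202,255:330])])
cv2.imwrite("pics/p3.png",v[:,:,::-1])
E
```

```text
(array([0.244, 0.235]), [(np.float32(4.7), 0.88, 0.23), (np.float32(4.71), 0.95, 0.231), (np.float32(4.67), 0.97, 0.229)])
8.85 [463.9868  84.6128 156.6692] [-1.3827  3.0042  8.7963]
0.235 [ 0.0763  0.2885 -0.052 ]
```

View pics/p3.png

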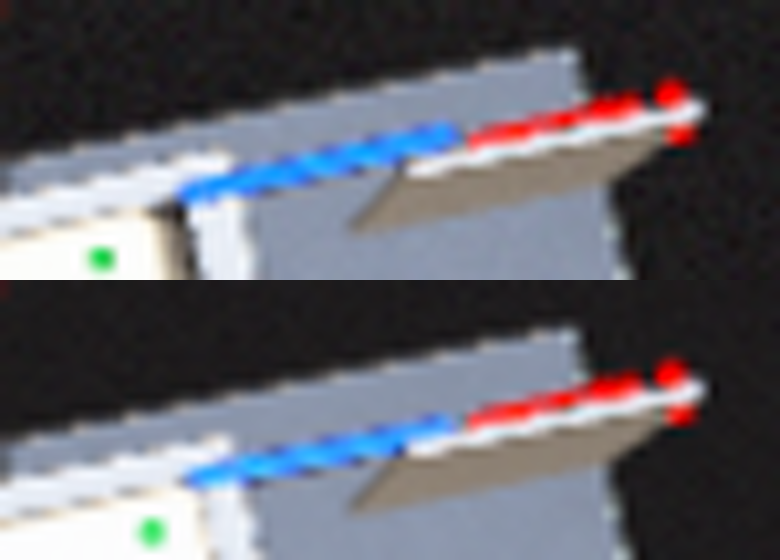

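send_rows(
  rows=[
    [[0,0,0,0,0,0],[0,0,0,0,0,0],[0,0,0,0,0,0],[0,0,0,0,0,0],[0,0,0,0,0,0],[0,0,0,0,0,0],[0,0,0,0,0,0],[0,0,0,0,0,0],[0,0,0,0,0,0],[0,0,0,0,0,0]],
  ],
)

```text
clock: 9.9
eef_pos: [464.0, 84.6, 156.7]
tool_rot: [2.908, -0.001, 0.201]
force: [-0.2, 2.4, 9.3]
width: 0.2
gripper_force: 4.9
```

send_rows(
  rows=[
    [[0,0,-0.4,0,0,0],[0,0,-0.8,0,0,0],[0,0,-1.2,0,0,0],[0,0,-1.6,0,0,0],[0,0,-2,0,0,0],[0,0,-2.5,0,0,0],[0,0,-3.5,0,0,0],[0,0,-5,0,0,0],[0,0,-7,0,0,0],[0,0,-7,0,0,0]],
  ],
)

```text
clock: 10.9
eef_pos: [461.1, 101.5, 226.1]
tool_rot: [2.91, -0.004, 0.202]
force: [0.9, 0.3, -0.1]
width: 0.2
gripper_force: 0.0
```

send_rows(
  rows=[
    [[0,0,0,0,0,0],[0,0,0,0,0,0],[0,0,0,0,0,0],[0,0,0,0,0,0],[0,0,0,0,0,0]],
  ],
)

```text
clock: 11.4
eef_pos: [460.1, 99.8, 223.8]
tool_rot: [2.907, 0.001, 0.2]
force: [0.6, -0.3, 0.7]
width: -0.1
gripper_force: 0.0
```

```bash
python3 - <<'E'
from cell import ctrl
from h import *
q=np.load("q.npy");print(tilt2(ctrl,q));s=ctrl.read_state();print(s["clock"],s["eef_pos"],s["force"])
S=ctrl.get_image("side")["pixels"].astype(float)
print((S[...,0]-S[...,1])[152:163,266:274].astype(int))
E
```

```text
(array([269.1934, 198.7947]), array([269.1958, 198.8042]), array([-0., -0.]), [(np.float32(-0.01), 1.0, -0.0), (np.float32(-0.03), 1.0, -0.001), (np.float32(-0.01), 1.0, -0.0)])
11.8 [460.2717  99.9496 224.1442] [0.3964 1.1224 0.714 ]
[[ 16  15  17  19  18  18  17  20]
 [ 17  15  16  15  17  16  16  18]
 [ 15  15  15  15  16  17  17  19]
 [ 16  17  17  17  17  19  19  22]
 [ 17  17  17  19  19  21  21  16]
 [ 20  20  21  23  16  13  18  18]
 [ 15  14  18  20  21  19  15   8]
 [ 19  17  15  12  14   9 -10 -29]
 [  9   9  -2 -11 -13 -26 -35 -38]
 [-27 -25 -24 -33 -38 -48 -35 -23]
 [-41 -42 -37 -32 -25 -25 -23 -16]]
```

send_rows(
  rows=[
    [[0,0,-3,0,0,0],[0,2,-6,0,0,0],[0,6,-7,0,0,0],[0,11,-7,0,0,0],[0,16,-7,0,0,0],[0,21,-7,0,0,0],[0,26,-7,0,0,0],[0,31,-7,0,0,0],[0,36,-7,0,0,0],[0,41,-7,0,0,0]],
  ],
)

```text
clock: 12.85
eef_pos: [536.4, -276.9, 387.8]
tool_rot: [2.908, 0.0, 0.201]
force: [0.8, 0.0, -0.2]
width: -0.2
gripper_force: 0.0
```

send_rows(
  rows=[
    [[0,4,0,0,0,0],[0,8,0,0,0,0],[0,12,0,0,0,0],[0,12,0,0,0,0],[0,12,0,0,0,0]],
  ],
)

```text
clock: 13.35
eef_pos: [559.1, -390.2, 414.5]
tool_rot: [2.908, 0.001, 0.198]
force: [0.4, 1.0, -0.6]
width: 0.0
gripper_force: 0.0
```

```bash
python3 - <<'E'
from cell import ctrl
from h import *
q=np.load("q.npy")
S=ctrl.get_image("side");F=[ctrl.get_image("side")["pixels"].astype(float) for _ in range(12)]
a=np.mean(F,0);np.save("side_clear.npy",a)
print((a[...,0]-a[...,1])[150:163,265:274].astype(int));s=ctrl.read_state();print(s["clock"],s["eef_pos"])
# render fit: board box + tab box, supersampled, blurred; local image shift, x-thickness and mark angle free
u0,v0,W,H=262,149,11,14;k=16
obs=a[v0:v0+H,u0:u0+W]
def sil(P):
    p=(proj(S,m2w(q,P))+sh-[u0,v0]+.5)*k
    m=np.zeros((H*k,W*k),np.uint8);cv2.fillConvexPoly(m,cv2.convexHull(p.astype(np.float32)).round().astype(np.int32),1);return m
box=lambda xa,xb,ya,yb,za,zb:np.array([[x,y,z] for x in(xa,xb) for y in(ya,yb) for z in(za,zb)],float)
def ds(m): return cv2.GaussianBlur(cv2.resize(m.astype(np.float32),(W,H),interpolation=cv2.INTER_AREA),(0,0),.01+bl)
rg=obs[...,0]-obs[...,1]
res=[]
import itertools
from scipy.optimize import minimize
def cost(p,full=False):
    global sh,bl
    th,sx,sv,R0,x0=p;sh=np.array([sx,sv]);bl=.35
    board=sil(box(27,33,-190,-115,60,158))
    tb=box(x0,28,-R0-3,-R0+3,90-4.5,90+4.5);tab=sil(rot(tb,th))
    tab=tab*(1-sil(box(27,33,-190,-115,60,158))) if x0>26 else tab
    fb,ft=ds(board*(1-tab)),ds(tab)
    bg=np.where(np.arange(v0,v0+H)<160.5,58.,5.)[:,None]
    m=fb*8+ft*165+(1-fb-ft)*bg
    d=(m-rg)[:12];d=np.clip(d,-50,50);return np.mean(d**2)
for R0 in(190,193,196):
  for x0 in (21,23,25):
    b=min((minimize(lambda p:cost([*p,R0,x0]),[th,sx,-.5],method="Nelder-Mead",options=dict(initial_simplex=[[th,sx,-.5],[th+.03,sx,-.5],[th,sx+.5,-.5],[th,sx,-.1]])) for th in(.2,.25) for sx in(-1,0)),key=lambda r:r.fun)
    print(R0,x0,b.x.round(3),b.fun.round(1))
E
```

```text
[[ 74  74  74  74  75  76  75  77  74]
 [ 75  76  76  76  69  63  62  62  60]
 [ 56  59  59  56  40  54  57  58  58]
 [ 53  56  53  38  12  48  58  57  58]
 [ 53  55  46  16   6  48  59  57  57]
 [ 54  53  30   0  13  66  60  58  57]
 [ 53  43   9   1  34 114  68  58  58]
 [ 50  22  -1  10  76 156  73  57  57]
 [ 46  12   0  13  56 123  66  57  57]
 [ 38   8   6  14  45 110  65  52  50]
 [ 24   4   9  11  18  53  54  30  16]
 [  5   6  10  11  11  11  13   7   4]
 [  1   9  10  11  11   6   4   3   3]]
14.0 [ 559.8005 -389.2254  415.1516]
190 21 [ 0.269 -0.873 -0.227] 165.7
190 23 [ 0.273 -0.877 -0.076] 119.4
190 25 [ 0.263 -0.842 -0.371] 120.2
193 21 [ 0.259 -1.034 -0.058] 158.4
193 23 [ 0.261 -1.092  0.047] 111.8
193 25 [ 0.256 -0.988 -0.129] 107.8
196 21 [ 0.258 -1.222  0.502] 156.8
196 23 [ 0.256 -1.226  0.375] 110.5
196 25 [ 0.247 -1.183  0.094] 105.0
```

```bash
python3 - <<'E'
from cell import ctrl
from h import *
s=ctrl.read_state();R=Ro.from_euler("xyz",[2.908,-.001,.201])
print(delta(s,np.array([464,84.6,250.]),R),delta(s,np.array([464,84.6,197.]),R),R.inv().apply([0,0,-1]))
E
```

```text
(array([  0.0627, -50.8535,   4.8532]), array([0.0005, 0.0013, 0.    ])) (array([  0.0642, -52.0827,  10.0087]), array([0.0005, 0.0013, 0.    ])) [-0.001  -0.2315  0.9728]
```

send_rows(
  rows=[
    [[0,-4.5,0,0,0,0],[0,-9.5,0,0,0,0],[0,-14.5,0,0,0,0],[0,-19.5,0,0,0,0],[0,-24.5,0,0,0,0],[0,-29.5,0,0,0,0],[0,-34.5,0,0,0,0],[0,-39.5,0.5,0,0,0],[0,-44.5,2,0,0,0],[0.05,-49,4,0,0,0]],
  ],
)

```text
clock: 15.0
eef_pos: [467.6, 69.8, 263.8]
tool_rot: [2.909, -0.003, 0.202]
force: [1.3, 1.2, 0.0]
width: 0.2
gripper_force: 0.0
```

send_rows(
  rows=[
    [[0,-1.9,1,0,0,0],[0,-2.5,3,0,0,0],[0,-3,5,0,0,0],[0,-3.05,6,0,0,0],[0,-3.05,6,0,0,0],[0,-3.05,6,0,0,0]],
  ],
)

```text
clock: 15.6
eef_pos: [464.6, 82.6, 198.6]
tool_rot: [2.907, -0.0, 0.2]
force: [0.0, -0.6, -0.1]
width: -0.4
gripper_force: 0.0
```

```bash
python3 - <<'E'
from cell import ctrl
from h import *
s=ctrl.read_state();R=Ro.from_euler("xyz",[2.908,-.001,.201]);print(s["eef_pos"],s["force"],s["clock"])
for z in (180,157.,155.5):print(z,delta(s,np.array([464,84.6,z]),R))
E
```

```text
[464.6487  82.5914 198.6042] [ 0.0039 -0.6105 -0.1096] 15.6
180 (array([-0.0245, -0.6357,  1.761 ]), array([ 0.0006,  0.0008, -0.0009]))
157.0 (array([-0.0255, -1.1694,  3.9982]), array([ 0.0006,  0.0008, -0.0009]))
155.5 (array([-0.0255, -1.2042,  4.1441]), array([ 0.0006,  0.0008, -0.0009]))
```

send_rows(
  rows=[
    [[0,-0.4,0.8,0,0,0],[0,-0.65,1.7,0,0,0],[0,-0.75,2.1,0,0,0],[0,-0.8,2.5,0,0,0],[0,-0.95,2.9,0,0,0],[0,-1.05,3.3,0,0,0],[0,-1.1,3.6,0,0,0],[0,-1.15,3.8,0,0,0],[0,-1.15,3.9,0,0,0],[0,-1.15,3.9,0,0,0]],
  ],
)

```text
clock: 16.6
eef_pos: [463.5, 86.2, 157.6]
tool_rot: [2.909, 0.0, 0.202]
force: [-2.7, 5.1, 8.2]
width: 0.4
gripper_force: 4.5
```

```bash
python3 - <<'E'
from cell import ctrl
from h import *
q=np.load("q.npy");print(tilt2(ctrl,q,2)[2:]);s=ctrl.read_state();print(s["clock"],s["eef_pos"],s["force"])
E
```

```text
(array([0.229, 0.221]), [(np.float32(4.34), 0.88, 0.21), (np.float32(4.21), 0.95, 0.203), (np.float32(4.28), 0.96, 0.207)])
16.9 [463.4664  86.2361 157.7919] [-3.3226  4.2778  8.0165]
```

send_rows(
  rows=[
    [[0,0,0.1,0,0,0],[0,0,0.2,0,0,0],[0,0,0.25,0,0,0],[0,0,0.25,0,0,0]],
  ],
)

```text
clock: 17.3
eef_pos: [463.5, 86.0, 155.4]
tool_rot: [2.909, -0.0, 0.202]
force: [-4.8, 5.5, 9.9]
width: 0.0
gripper_force: 5.3
```

```bash
python3 - <<'E'
from cell import ctrl
from h import *
q=np.load("q.npy");print(tilt2(ctrl,q,3)[2:]);s=ctrl.read_state();print(s["clock"],s["eef_pos"],s["force"])
E
```

```text
(array([0.257, 0.248]), [(np.float32(4.9), 0.88, 0.242), (np.float32(4.83), 0.96, 0.238), (np.float32(4.87), 0.99, 0.24)])
17.7 [463.5269  85.9291 155.4181] [-3.5636  5.5922  9.1453]
```

send_rows(
  rows=[
    [[0,0,0,0,0,0],[0,0,0,0,0,0],[0,0,0,0,0,0],[0,0,0,0,0,0],[0,0,0,0,0,0],[0,0,0,0,0,0],[0,0,0,0,0,0],[0,0,0,0,0,0],[0,0,0,0,0,0],[0,0,0,0,0,0]],
  ],
)

```text
clock: 18.7
eef_pos: [463.5, 85.9, 155.4]
tool_rot: [2.909, -0.0, 0.202]
force: [-2.9, 5.6, 8.5]
width: -0.3
gripper_force: 5.3
```

Held at about 0.247 rad for over a second; now release.

send_rows(
  rows=[
    [[0,0.1,-0.4,0,0,0],[0,0.2,-0.8,0,0,0],[0,0.3,-1.2,0,0,0],[0,0.3,-1.6,0,0,0],[0,0.3,-2,0,0,0],[0,0.3,-2.5,0,0,0],[0,0.3,-3.5,0,0,0],[0,0.3,-5,0,0,0],[0,0.3,-7,0,0,0],[0,0.3,-7,0,0,0]],
  ],
)

```text
clock: 19.7
eef_pos: [462.4, 98.6, 225.9]
tool_rot: [2.909, -0.004, 0.201]
force: [0.4, 0.6, -0.1]
width: 0.3
gripper_force: 0.0
```

send_rows(
  rows=[
    [[0,0,0,0,0,0],[0,0,0,0,0,0],[0,0,0,0,0,0],[0,0,0,0,0,0],[0,0,0,0,0,0]],
  ],
)

```text
clock: 20.2
eef_pos: [461.1, 97.3, 223.5]
tool_rot: [2.907, 0.001, 0.2]
force: [0.1, -0.5, -0.3]
width: 0.2
gripper_force: 0.0
```

```bash
python3 - <<'E'
from cell import ctrl
from h import *
q=np.load("q.npy");print(tilt2(ctrl,q));s=ctrl.read_state();print(s["clock"],s["eef_pos"],s["force"])
print(ctrl.finish_job())
E
```

```text
(array([269.1934, 198.7947]), array([269.1984, 198.7928]), array([-0., -0.]), [(np.float32(-0.01), 1.0, -0.0), (np.float32(-0.02), 1.0, -0.001), (np.float32(-0.01), 1.0, -0.0)])
20.6 [461.2689  97.4225 223.8947] [ 0.585  -0.3786 -0.3039]
the job is handed in; nothing more can be done
None
```

The job is handed in with no verdict returned: I pressed the pad twice, holding over a second each time at about 0.235 and then 0.247 rad (my image estimate of the mark is 0.235–0.26 rad), then let go, and the plate sprang back level with no sign of the mount having moved.

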